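Spray and lay out the TLC plates

TASK

Spray the chromatography plates waiting in the carrying rack, one at a time and from left to right as the robot sees them (the leftmost has dried longest): tilt each plate out from behind the rack's lip, lay it flat and centred on the raised rest in front of the spray bottle and let go of it, press the bottle's spray cap fully down and let it spring back, then move the plate to the drying tray. In the end every plate lies flat on the tray's floor, white side up, and none on top of another; never spray the empty rest, and leave the red-capped bottle and the timer where they stand.

Things in the scene. Friction and masses are not known exactly. Their poses are not given: they have to be found in the camera images.
- plate_a: thin-layer chromatography plate (white, with a pencil line and small grey-brown spots) sunk in a plain aluminium carrier; one rigid piece 84 mm (own x) by 60 mm (own y) by 14 mm (own z), straight sides, 56 to 104 g. Origin: centre of its underside; own z comes out of the white face. Starts in the left (+y) lane of the rack, lying on the slope (own x points up the slope). May be absent.
- plate_b: thin-layer chromatography plate (white, with a pencil line and small grey-brown spots) sunk in a plain aluminium carrier; one rigid piece 84 mm (own x) by 60 mm (own y) by 14 mm (own z), straight sides, 56 to 104 g. Origin: centre of its underside; own z comes out of the white face. Starts in the middle lane of the rack, lying on the slope (own x points up the slope). May be absent.
- plate_c: thin-layer chromatography plate (white, with a pencil line and small grey-brown spots) sunk in a plain aluminium carrier; one rigid piece 84 mm (own x) by 60 mm (own y) by 14 mm (own z), straight sides, 56 to 104 g. Origin: centre of its underside; own z comes out of the white face. Starts in the right (-y) lane of the rack, lying on the slope (own x points up the slope). May be absent.
- plate_rack: fixed grey sheet-metal carrying rack, 272 mm wide (own y), 115 mm deep, 45 mm high; origin at the centre of its foot, on the bench; own x points away from the robot. Its sheet rises along own x at 15 degrees with three lanes at own y +92, 0, -92 mm (32 mm free between plates). Guide tabs 9 mm high stand beside each plate's front and rear 18 mm; the middle 50 mm of its sides are free for fingers.
- rack_lip (a point): foot of the lip along the sheet's lower, robot-side edge (inner side, mid-width); distances here are up the slope from it. A plate lies at 1 to 86 mm. The lip is folded back over the plates: folded edge 19 mm above the sheet, out to 9 mm (rolled, 11 mm), so it covers a plate's front 8 mm with 5 mm of play above it. Straight lifting is blocked: tilt the plate, then draw it back.
- rack_stop (a point): foot of the stop behind the plates (mid-width), a rib 7 mm high, 88 mm up the slope from the lip. It bars drawing a plate straight back: raise the plate's rear by 8 to 10 degrees first, draw it about 15 mm back up the slope over this stop until its front is clear of the folded lip, then lift. Behind the stop the sheet goes on for 20 mm.
- spray_station: fixed steel stand: drip tray 138 x 120 mm with a 7 mm rim round the rest, and behind it a foot 80 mm wide with an amber spray bottle (65 mm across) clamped to a post (94 mm high); origin under the middle of the rest, on the bench; own x points from the rest to the bottle, whose axis is 140 mm from the origin.
- spray_spot (a point): middle of the top of the rest, a raised perforated steel plate 100 mm (own x) by 76 mm (own y), its top 10 mm above the bench; own axes as the station's. A plate lies well with its origin here, its 84 mm side along the rest's 100 mm side.
- cap_top (a point): middle of the top face of the white spray cap (30 mm across), 167.5 mm above the bench when up; moves with the cap. The cap's nozzle stub points down at the rest.
- spray_cap (a joint): travel of the spray cap, m: 0 up, 0.010 fully down on its stop; straight down. It is sprung: about 3 N starts it, 12 N holds it down, and it returns by itself. A press counts from 0.008.
- drying_tray: fixed flat grey plastic laboratory tray, 224 mm (own x, away from the robot) by 250 mm (own y), rim 18 mm high, walls 3 mm; its flat floor is 3 mm above the bench; origin at the centre of its underside. Room for four plates in two rows of two.
- capped_bottle: loose white reagent bottle with a red cap, 60 mm across, 140 mm high, standing behind the rack and the station; origin at the centre of its foot; to be left alone.
- lab_timer: loose small white bench timer, 62 x 66 x 20 mm, lying behind the rack and the station; origin at the centre of its underside; to be left alone.

How it is judged:
On the way, in this order (a step that is already met when the one before it is completed fails the run):
1. the left (+y) plate, if there is one, lies flat and centred on the rest, let go, and the spray cap is pressed down (8 mm or more, so that its top is at most 149.5 mm above the plate's underside) (horizontal distance between plate_a and spray_spot below 0.014 m and z of plate_a in the frame of spray_spot below 0.003 m and angle between plate_a's own z axis and vertical below 0.1 rad and contact force between the fingers and plate_a below 0.2 N and z of cap_top in the frame of plate_a below 0.1495 m), for 0.1 s.
2. the middle plate, if there is one, lies flat and centred on the rest, let go, and the spray cap is pressed down (8 mm or more, so that its top is at most 149.5 mm above the plate's underside) (horizontal distance between plate_b and spray_spot below 0.014 m and z of plate_b in the frame of spray_spot below 0.003 m and angle between plate_b's own z axis and vertical below 0.1 rad and contact force between the fingers and plate_b below 0.2 N and z of cap_top in the frame of plate_b below 0.1495 m), for 0.1 s.
3. the right (-y) plate, if there is one, lies flat and centred on the rest, let go, and the spray cap is pressed down (8 mm or more, so that its top is at most 149.5 mm above the plate's underside) (horizontal distance between plate_c and spray_spot below 0.014 m and z of plate_c in the frame of spray_spot below 0.003 m and angle between plate_c's own z axis and vertical below 0.1 rad and contact force between the fingers and plate_c below 0.2 N and z of cap_top in the frame of plate_c below 0.1495 m), for 0.1 s.
At the end, for the whole second after the job is handed in: Every plate lies at rest on the tray's floor, white side up, flat within 0.08 rad, its underside at most 9 mm above the tray's origin (so not on the rim or on another plate), let go; the spray cap is back up (x of plate_a in the frame of drying_tray between -0.1 and 0.1 m and y of plate_a in the frame of drying_tray between -0.11 and 0.11 m and z of each of plate_a, plate_b, plate_c in the frame of drying_tray below 0.009 m and angle between each of plate_a, plate_b, plate_c's own z axis and vertical below 0.08 rad and linear speed of each of plate_a, plate_b, plate_c below 0.02 m/s and contact force between the fingers and plate_a below 0.2 N and x of plate_b in the frame of drying_tray between -0.1 and 0.1 m and y of plate_b in the frame of drying_tray between -0.11 and 0.11 m and contact force between the fingers and plate_b below 0.2 N and x of plate_c in the frame of drying_tray between -0.1 and 0.1 m and y of plate_c in the frame of drying_tray between -0.11 and 0.11 m and contact force between the fingers and plate_c below 0.2 N and value of joint spray_cap below 0.0015 m); the robot touches nothing.
It fails at once if the cap is pressed with no plate within 10 cm of the rest's middle (value of joint spray_cap above 0.006 m and horizontal distance between each of plate_a, plate_b, plate_c and spray_spot above 0.1 m).
It fails at once if the red-capped bottle or the timer is pushed more than 4 cm or the bottle is tipped over (distance of any of capped_bottle, lab_timer from where it was at the start of the episode above 0.04 m or angle between capped_bottle's own z axis and vertical above 0.5 rad).
Of plate_a, plate_b, plate_c only 2 to 3 are there at a start; the rules pass over those that are not, and their reading is None.
At some moment in a run one of plate_a, plate_b, plate_c may be knocked a few centimetres aside while the robot is not near it.
Once in a run the grip may slacken for a moment while it holds something.
It also fails if it takes over 210 s, if anything falls off the work surface, if the arm or the gripper's body presses on something with over 40 N, if the wrist force passes 120 N, or if a joint passes its speed limit or range.

ROBOT

A 7-joint arm with a two-finger parallel gripper is mounted at the origin on a cart in front of the work surface, level with it; the furniture and walls round the work are solid. World frame = base frame: x ahead of the robot, y to its left, z up, the work surface at z = 0. Lengths are in m, angles in rad, forces in N, time in s.
With the tool pointing down it reaches from about 0.425 to 0.875 m from the base axis. Payload 8.4 kg.
Tool frame: the origin (TCP) lies midway between the tips of the shut fingers; the grasp point (between the pads) lies bot.tcp_to_grasp behind it (bot.tcp_to_grasp is the distance from the TCP to the grasp point, in m); z points along the fingers, y is the line along which they close (so a half turn about z gives the same grasp; the last joint's range is limited). The gripper opens to 85 mm and grips with 20 to 120 N. Pads are 22 mm wide; open, the fingers measure 114 mm over their backs; the gripper's body (76 mm by 85 mm) begins 54 mm behind the grasp point. The pads swing forward as they close: fully open they stand 13 mm farther back than shut.
Start: joints at [1.22, 0.333, 0.04, 1.465, -0.013, 1.343, -0.059], TCP at [0.162, -0.629, 0.231] pointing down, gripper open.
Joint ranges: [-2.58, 2.58], [-0.38, 2.09], [-1.3, 1.39], [0.25, 2.4], [-1.5, 4.64], [0.08, 2.09], [-2.65, 2.65]. Speed limits (rad/s): [2.22, 2.22, 2.79, 2.79, 3.14, 3.14, 3.14].

INTERFACE

Orientations are given as a unit quaternion [w, x, y, z].
In Python, from cell import status, cams, bot gives the robot as it stands. The module is installed in compiled form; this text tells all that it offers.
- The arm moves only by the tool apply_moves, never from a script. Its argument "commands" is a list that holds one entry, the list of rows, each a list of 5 numbers: the opening, from -1 (shut) to 1 (fully open), so that 0 is half open, then the shift along the tool's x, y, z in m, then the turn about the tool's z in degrees. A call has 1 to 20 rows; each row is the pose to reach, as a shift and turn from the pose commanded when the call began, along the tool's axes at that moment; what a row does not reach only later rows make up. A row lasts 1/10 s, in which the tool goes at most 50 mm and 8.59 degrees, less where a joint would pass 70% of its speed; a pose out of reach is approached as far as the arm can. A call with a gripper value outside its range is refused whole. The fingers move at their own pace and stop on an object; "grip_force" is the grip in N (left out, the last holds). Time passes only in rows, so rows that repeat a pose let the fingers close. It gives the time, the measured TCP pose, the force, the opening and the grip force at its end, in the units of the state.
- status.state(): the state, without advancing time (a new reading comes with each control period).
- cams.grab_frame(name): name is "scene" or "top" or "wrist"; returns the picture (420x560x3 uint8, red, green, blue); there is no depth.
- cams.camera_info(name): a dict with "fx", "fy", "cx", "cy" (pixels), "R" (3x3) and "t" (3): a world point X has camera coordinates R X + t. Camera axes: x right, y down, z forward; pixel columns grow to the right and rows downward; lengths in m; the calibration is good to about 2 mm. A picture is of the moment at which its call begins: read the wrist's pose just before it. camera_info takes no time and is no camera call; for the wrist camera it gives the pose at the moment of the call.
- bot.hand_in(): hands the job in; it is judged then, once.
The state is a dict: "time": time; "joint_pos": joint angles; "joint_vel": joint speeds; "joint_efforts": joint torques, N m; "position": TCP position; "ee_rot": TCP orientation; "force": force on the tool from outside, world axes, zero at the start; "ft_torque": the same for the moment, N m; "width": opening from 0.0 (shut) to 1.0 (fully open); "finger_force": force on a finger pad.
Only numpy, scipy, OpenCV 4.12 (cv2) and the standard library are available. Lean on these libraries where they do the work, as an engineer would, in place of code of your own. Each camera call takes 0.05 s, during which the arm holds its last target. There are 200 camera calls.

## Working session

There is one attempt and no reset: what is moved stays moved. The work goes in short steps, Python scripts to look and compute and a tool call to move; the robot and the scene stay as the last step left them, time stands still between calls to the robot, and variables do not carry over. Pictures are saved under pics/ and viewed, at most 14 in all, crops included, and the job is handed in when it is done.

Besides the shell and the picture viewer there is one more tool, called after ">>>" as name(argument=value, ...), one argument or row to a line, values as JSON. apply_moves: Moves the arm, as the interface text tells. Its arguments: {"type":"object","properties":{"commands":{"type":"array","items":{"type":"array","items":{"type":"array","items":{"type":"number"}}}},"grip_force":{"type":"number"}},"required":["commands"]}

```bash
mkdir -p pics
cat > h.py <<'E'
import numpy as np, cv2
from cell import status, cams, bot
def ray(name,uv,z,ci=None):
    c=ci or cams.camera_info(name); R=np.array(c["R"]);t=np.array(c["t"])
    d=R.T@np.array([(uv[0]-c["cx"])/c["fx"],(uv[1]-c["cy"])/c["fy"],1]); o=-R.T@t
    return o+d*(z-o[2])/d[2]
def proj(c,X):
    p=np.array(c["R"])@np.array(X)+np.array(c["t"]); return np.array([c["fx"]*p[0]/p[2]+c["cx"],c["fy"]*p[1]/p[2]+c["cy"]])
def save(name,f):
    im=cams.grab_frame(name); cv2.imwrite("pics/"+f,cv2.cvtColor(im,cv2.COLOR_RGB2BGR)); return im
E
python3 - <<'E'
from h import *
np.set_printoptions(precision=4,suppress=True)
print(bot.tcp_to_grasp,status.state())
for n in("top","scene","wrist"):
    c=cams.camera_info(n);R=np.array(c["R"]);print(n,c["fx"],-R.T@c["t"],R.round(3).tolist());save(n,n+"0.png")
E
```

```text
0.0187 {'time': 0.0, 'joint_pos': array([ 1.2198,  0.3339,  0.0398,  1.4663, -0.0134,  1.3433, -0.0585]), 'joint_vel': array([ 0.0002,  0.0003,  0.0003,  0.0011,  0.0006, -0.0006, -0.0001]), 'joint_efforts': array([ -0.0003, -65.8567,   1.3652, -40.5566,   0.0168,   0.0126,
        -0.    ]), 'position': array([ 0.1618, -0.6291,  0.2304]), 'ee_rot': array([-0.0008,  0.9921,  0.1256, -0.0001]), 'force': array([-0.7362, -0.3343, -0.8097]), 'ft_torque': array([-0.0217, -0.034 ,  0.0056]), 'finger_force': 0.0, 'width': 0.9995550310295708}
top 450.0443993772317 [ 0.2679 -0.0149  1.4012] [[-0.011, -1.0, -0.005], [-0.982, 0.012, -0.19], [0.19, 0.003, -0.982]]
scene 394.9629314031287 [0.0506 0.3734 0.8616] [[-0.626, -0.78, 0.01], [-0.603, 0.475, -0.641], [0.496, -0.407, -0.767]]
wrist 296.26902384269874 [ 0.2311 -0.6115  0.3741] [[0.248, -0.969, -0.002], [-0.929, -0.239, 0.282], [-0.274, -0.068, -0.959]]
```

View pics/top0.png

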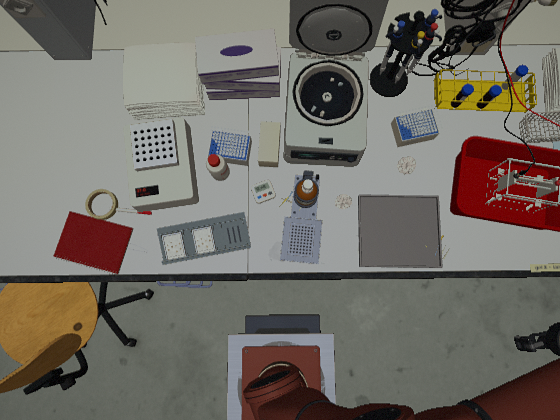

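View pics/scene0.png

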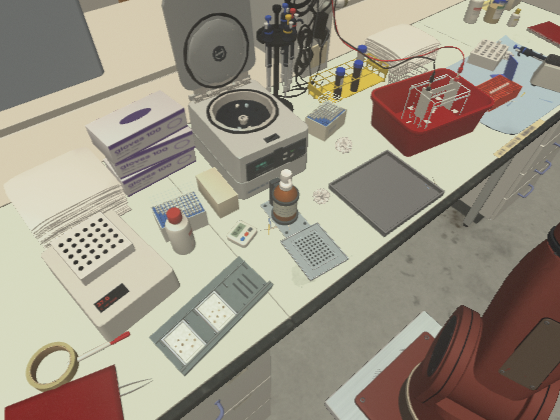

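Run:
```python
from h import *
np.set_printoptions(precision=4,suppress=True)
for n,(u,v),z in [("pa",(173,245),.04),("pb",(203,240),.04),("rest",(300,241),.01),("cap",(307,186),.1675),("tray tl",(360,196),.018),("tray br",(440,267),.018),("tray bl",(359,266),.018),("bot",(215,161),.14),("timer",(263,190),.02),("racktl",(157,229),.03),("rackbr",(250,242),.01)]:
    print(n,ray("top",(u,v),z))
for n,(u,v),z in [("pa",(184,342),.04),("pb",(216,309),.04),("rest",(315,251),.01),("cap",(286,177),.1675)]:
    print(n,ray("scene",(u,v),z))
im=cv2.imread("pics/top0.png");cv2.imwrite("pics/topz.png",cv2.resize(im[170:280,140:460],None,fx=2.5,fy=2.5,interpolation=cv2.INTER_CUBIC))
```

```text
pa [0.4168 0.3233 0.04  ]
pb [0.4309 0.2325 0.04  ]
rest [ 0.4279 -0.0633  0.01  ]
cap [ 0.565  -0.0804  0.1675]
tray tl [ 0.5667 -0.2541  0.018 ]
tray br [ 0.3425 -0.4879  0.018 ]
tray bl [ 0.3484 -0.2415  0.018 ]
bot [0.6498 0.1845 0.14  ]
timer [0.5893 0.0506 0.02  ]
racktl [0.4678 0.3768 0.03  ]
rackbr [0.4266 0.0918 0.01  ]
pa [0.4143 0.322  0.04  ]
pb [0.4352 0.2284 0.04  ]
rest [ 0.4257 -0.0642  0.01  ]
cap [ 0.5608 -0.0733  0.1675]
```

View pics/topz.png

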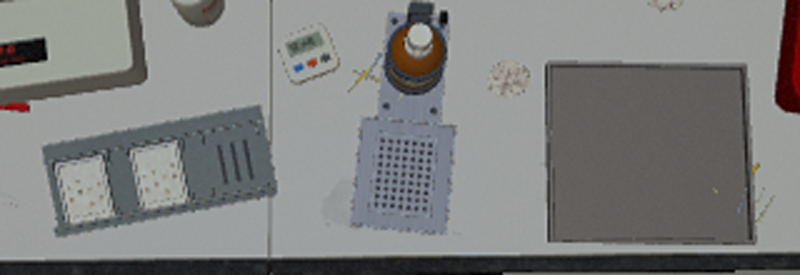

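```bash
cat >> h.py <<'E'
def go(x,y,z,psi=None,cur=None):
    "shift (tool axes) and turn from the present pose to world target; psi = tool-x heading, deg"
    s=status.state(); p=np.array(s["position"]); w,a,b,c=s["ee_rot"]
    from scipy.spatial.transform import Rotation as Ro
    R=Ro.from_quat([a,b,c,w]).as_matrix(); h=np.degrees(np.arctan2(R[1,0],R[0,0]))
    d=R.T@(np.array([x,y,z])-p); t=0 if psi is None else -((psi-h+180)%360-180)
    print("pos",p.round(4),"head",h.round(2),"F",np.round(s["force"],1),"w",round(s["width"],3),"t",round(s["time"],1),"-> shift",d.round(4),"turn",round(t,2)); return d,t
E
python3 - <<'E'
from h import *
go(.45,-.3,.3,0);go(.4,.25,.30,10.5)
E
```

```text
pos [ 0.1618 -0.6292  0.2306] head 14.43 F [-0.2  0.6 -0.3] w 1.001 t 0.1 -> shift [ 0.3611 -0.2471 -0.0691] turn 14.43
pos [ 0.1618 -0.6292  0.2306] head 14.43 F [-0.2  0.6 -0.3] w 1.001 t 0.1 -> shift [ 0.4497 -0.7922 -0.0684] turn 3.93
```

>>> apply_moves(
  commands=[
    [[1,0.04,-0.025,-0.01,2],[1,0.08,-0.05,-0.02,4],[1,0.12,-0.08,-0.03,6],[1,0.16,-0.11,-0.04,8],[1,0.2,-0.14,-0.05,10],[1,0.24,-0.165,-0.06,12],[1,0.28,-0.19,-0.07,14],[1,0.32,-0.22,-0.07,14.4],[1,0.36,-0.247,-0.07,14.4],[1,0.36,-0.247,-0.07,14.4],[1,0.36,-0.247,-0.07,14.4],[1,0.36,-0.247,-0.07,14.4]],
  ],
)

```text
time: 1.35
position: [0.4482, -0.3016, 0.3011]
ee_rot: [0.0, 1.0, -0.0, -0.0]
force: [-1.0, -0.2, 0.7]
width: 0.999
finger_force: 0.0
```

Run:
```python
from h import *
print(cams.camera_info("wrist")); save("wrist","w1.png")
go(.45,-.0,.3,0);go(.42,.26,.25,10.5)
```

```text
{'fx': 296.26902384269874, 'fy': 296.26902384269874, 'cx': 285.57011475917955, 'cy': 213.8962088111773, 'R': array([[-1.94103836e-03, -9.99998019e-01, -4.41438055e-04],
       [-9.59092207e-01,  1.73667215e-03,  2.83088542e-01],
       [-2.83087215e-01,  9.72865519e-04, -9.59093678e-01]]), 't': array([-0.30049666,  0.37318209,  0.57381925])}
pos [ 0.448  -0.3019  0.3011] head -0.11 F [ 1.1 -0.5  0.7] w 1.0 t 1.4 -> shift [ 0.0014 -0.3019  0.0011] turn -0.11
pos [ 0.448  -0.3019  0.3011] head -0.11 F [ 1.1 -0.5  0.7] w 1.0 t 1.4 -> shift [-0.0291 -0.5619  0.0511] turn -10.61
```

View pics/w1.png

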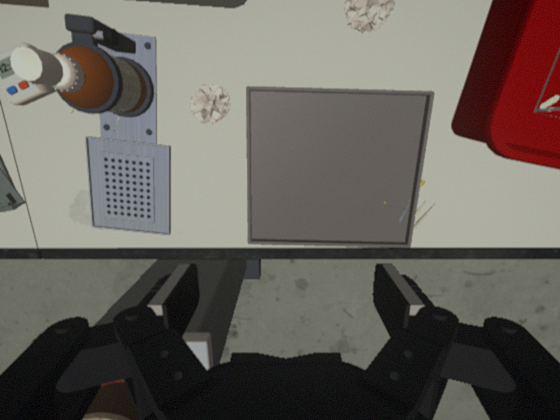

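```bash
cat > m1.py <<'E'
from h import *
np.set_printoptions(precision=4,suppress=True)
ci={'fx': 296.26902384269874, 'fy': 296.26902384269874, 'cx': 285.57011475917955, 'cy': 213.8962088111773, 'R':[[-1.94103836e-03, -9.99998019e-01, -4.41438055e-04],[-9.59092207e-01,  1.73667215e-03,  2.83088542e-01],[-2.83087215e-01,  9.72865519e-04, -9.59093678e-01]], 't':[-0.30049666,  0.37318209,  0.57381925]}
P=[ray("",q,.018,ci) for q in [(248,88),(432,92),(411,244),(249,242)]]
print(np.array(P),np.mean(P,0),[np.linalg.norm(P[i]-P[i-1]) for i in range(4)])
P=[ray("",q,.007,ci) for q in [(88,137),(171,146),(171,233),(93,234)]]
print(np.array(P),np.mean(P,0),[np.linalg.norm(P[i]-P[i-1]) for i in range(4)])
im=cv2.imread("pics/w1.png");g=im[:,:,1]
m=(cv2.cvtColor(im,cv2.COLOR_BGR2GRAY)<95).astype(np.uint8); m[:150]=0;m[228:]=0;m[:,:98]=0;m[:,162:]=0
n,l,st,ce=cv2.connectedComponentsWithStats(m)
ok=[i for i in range(1,n) if 4<st[i,4]<60]; H=np.array([ray("",ce[i],.010,ci)[:2] for i in ok]);print(len(ok))
(c,s,a)=cv2.minAreaRect(H.astype(np.float32));print(c,s,a, H.mean(0))
E
python3 m1.py
```

```text
[[ 0.5691 -0.2515  0.018 ]
 [ 0.5636 -0.4976  0.018 ]
 [ 0.3449 -0.4953  0.018 ]
 [ 0.3487 -0.2447  0.018 ]] [ 0.4566 -0.3723  0.018 ] [np.float64(0.2204575929532789), np.float64(0.24614647931156441), np.float64(0.21867678660844062), np.float64(0.25058606415188933)]
[[ 0.5058 -0.0188  0.007 ]
 [ 0.493  -0.1362  0.007 ]
 [ 0.3597 -0.1213  0.007 ]
 [ 0.3582  0.0015  0.007 ]] [ 0.4292 -0.0687  0.007 ] [np.float64(0.14901478144041364), np.float64(0.11806712584601545), np.float64(0.1341979646855694), np.float64(0.12282355865877095)]
63
(0.4316273331642151, -0.06564068794250488) (0.060779813677072525, 0.08076514303684235) 83.35684967041016 [ 0.4317 -0.0656]
```

>>> apply_moves(
  commands=[
    [[1,0,-0.045,0,0],[1,0,-0.09,0,0],[1,0,-0.135,0,0],[1,0,-0.18,0,0],[1,0,-0.225,0,0],[1,0,-0.27,0,-2],[1,0,-0.315,0,-4],[1,0,-0.36,0.01,-6],[1,-0.01,-0.4,0.02,-8],[1,-0.02,-0.44,0.03,-10.5],[1,-0.03,-0.48,0.04,-10.5],[1,-0.03,-0.52,0.05,-10.5],[1,-0.03,-0.56,0.05,-10.5],[1,-0.03,-0.56,0.05,-10.5],[1,-0.03,-0.56,0.05,-10.5],[1,-0.03,-0.56,0.05,-10.5]],
  ],
)

```text
time: 3.0
position: [0.4195, 0.2576, 0.2512]
ee_rot: [0.0, 0.996, 0.09, -0.0]
force: [0.2, -1.4, 0.1]
width: 0.999
finger_force: 0.0
```

Run:
```python
from h import *
import json
c=cams.camera_info("wrist"); json.dump({k:np.array(v).tolist() for k,v in c.items()},open("w2.json","w"));save("wrist","w2.png")
go(.42,.26,.25,10.5)
```

```text
pos [0.4195 0.2576 0.2513] head 10.35 F [-0.9 -0.9 -0.1] w 1.002 t 3.0 -> shift [ 0.0009 -0.0023  0.0013] turn -0.15
```

View pics/w2.png

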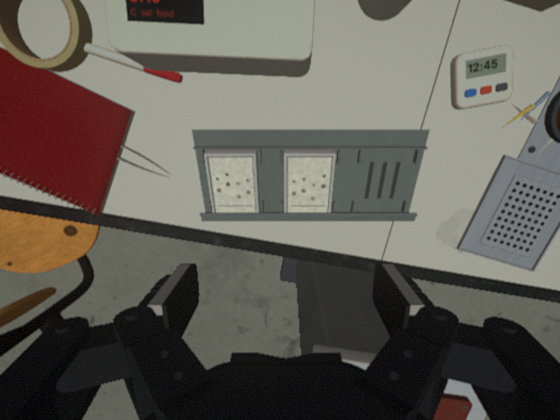

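Run:
```python
from h import *
import json
np.set_printoptions(precision=4,suppress=True)
c=json.load(open("w2.json"));R=np.array(c["R"]);o=-R.T@c["t"];print("cam",o)
def atdepth(u,v,d): return o+R.T@(d*np.array([(u-c["cx"])/c["fx"],(v-c["cy"])/c["fy"],1]))
im=cv2.imread("pics/w2.png");hsv=cv2.cvtColor(im,cv2.COLOR_BGR2HSV);g=cv2.cvtColor(im,cv2.COLOR_BGR2GRAY)
for v in (131,134,140,214,217,219): print(v,[int(x) for x in np.where(abs(np.diff(g[v,180:445].astype(int)))>35)[0]+180])
for u in (200,231,270,309,345,385,405): print(u,[(int(x),) for x in np.where(abs(np.diff(g[120:232,u].astype(int)))>25)[0]+120])
print("rear",atdepth(194,130,c["fx"]*.272/234),atdepth(428,130,c["fx"]*.272/234))
print("front",atdepth(202,220,c["fx"]*.272/214),atdepth(416,220,c["fx"]*.272/214))
m=((hsv[...,2]>170)&(hsv[...,1]<60)).astype(np.uint8);m[:145]=0;m[222:]=0;m[:,:195]=0;m[:,345:]=0
m=cv2.morphologyEx(m,cv2.MORPH_CLOSE,np.ones((7,7)))
n,l,st,ce=cv2.connectedComponentsWithStats(m)
for i in range(1,n):
  if st[i,4]>500: print(st[i],ce[i],[ray("",ce[i],z,c) for z in(.03,.04,.05)])
for z in(.03,.04,.05):print(ray("top",(173,245),z),ray("top",(203,240.5),z))
cv2.imwrite("pics/w2z.png",cv2.resize(im[120:230,185:440],None,fx=3,fy=3,interpolation=cv2.INTER_CUBIC))
```

```text
cam [0.4898 0.2706 0.3947]
131 [191, 428]
134 []
140 [426]
214 [416]
217 [200]
219 [414]
200 [(129,), (212,), (215,), (228,), (229,)]
231 [(128,), (129,), (204,), (211,), (212,), (220,)]
270 [(129,), (220,)]
309 [(128,), (129,), (156,), (157,), (211,), (212,), (220,)]
345 [(129,), (220,)]
385 [(128,), (129,), (220,)]
405 [(129,), (220,)]
rear [0.4671 0.3747 0.0368] [0.5158 0.1071 0.0368]
front [0.3588 0.3548 0.0357] [0.4075 0.0872 0.0357]
[ 210  158   45   54 2137] [232.7403 184.1685] [array([0.4104, 0.3231, 0.03  ]), array([0.4125, 0.3217, 0.04  ]), array([0.4147, 0.3202, 0.05  ])]
[ 288  158   43   54 2135] [308.3297 184.0005] [array([0.4275, 0.2304, 0.03  ]), array([0.4292, 0.2315, 0.04  ]), array([0.4309, 0.2326, 0.05  ])]
[0.4178 0.3258 0.03  ] [0.4306 0.2343 0.03  ]
[0.4168 0.3233 0.04  ] [0.4294 0.2325 0.04  ]
[0.4157 0.3208 0.05  ] [0.4282 0.2306 0.05  ]
```

View pics/w2z.png

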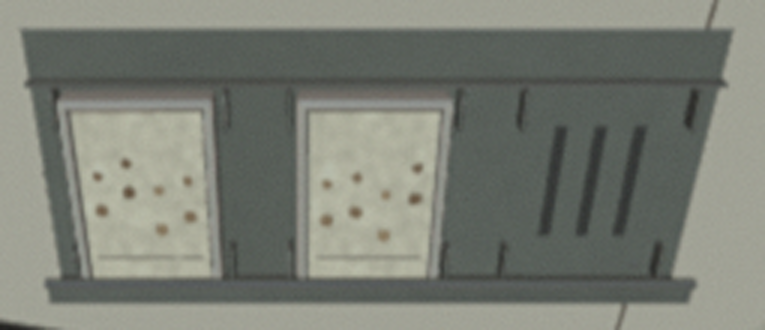

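Run:
```python
from h import *
import json
np.set_printoptions(precision=4,suppress=True)
c=json.load(open("w2.json"))
ux=np.array([np.cos(np.radians(10.4)),np.sin(np.radians(10.4))])
for n,u in(("a",229.8),("b",309.7)):
  for z0 in(.012,.015,.018):
    p=ray("",(u,153.3),z0+.0358,c); q=p[:2]-ux*(.042*np.cos(np.radians(15))); g=q+ux*.012
    print(n,z0,"rear",p,"ctr",q,"grip",g)
a=ray("",(231,213.0),.033,c);print("lip edge top front",a)
go(.418,.322,.12,10.4)
```

```text
a 0.012 rear [0.4494 0.3285 0.0478] ctr [0.4095 0.3212] grip [0.4213 0.3234]
a 0.015 rear [0.4497 0.328  0.0508] ctr [0.4098 0.3207] grip [0.4216 0.3229]
a 0.018 rear [0.4501 0.3275 0.0538] ctr [0.4102 0.3202] grip [0.422  0.3224]
b 0.012 rear [0.4658 0.238  0.0478] ctr [0.4259 0.2307] grip [0.4377 0.2329]
b 0.015 rear [0.4661 0.2383 0.0508] ctr [0.4262 0.231 ] grip [0.438  0.2332]
b 0.018 rear [0.4663 0.2386 0.0538] ctr [0.4264 0.2313] grip [0.4382 0.2334]
lip edge top front [0.3738 0.32   0.033 ]
pos [0.4195 0.2576 0.2513] head 10.35 F [-0.9 -0.9 -0.1] w 1.002 t 3.0 -> shift [ 0.01   -0.0637  0.1312] turn -0.05
```

>>> apply_moves(
  commands=[
    [[1,0.005,-0.03,0.02,0],[1,0.0137,-0.0639,0.04,0],[1,0.0137,-0.0639,0.08,0],[1,0.0137,-0.0639,0.115,0],[1,0.0137,-0.0639,0.131,0],[1,0.0137,-0.0639,0.131,0],[1,0.0137,-0.0639,0.131,0]],
  ],
)

```text
time: 3.75
position: [0.4215, 0.3246, 0.1217]
ee_rot: [-0.0, 0.996, 0.091, 0.001]
force: [-0.1, 0.6, 0.7]
width: 1.0
finger_force: 0.0
```

Run:
```python
from h import *
import json
c=cams.camera_info("wrist"); json.dump({k:np.array(v).tolist() for k,v in c.items()},open("w3.json","w"));save("wrist","w3.png")
go(.4216,.3229,.07,10.4)
```

```text
pos [0.4217 0.3249 0.1222] head 10.47 F [0.7 0.3 0.6] w 0.999 t 3.8 -> shift [-0.0006  0.002   0.0522] turn 0.07
```

View pics/w3.png

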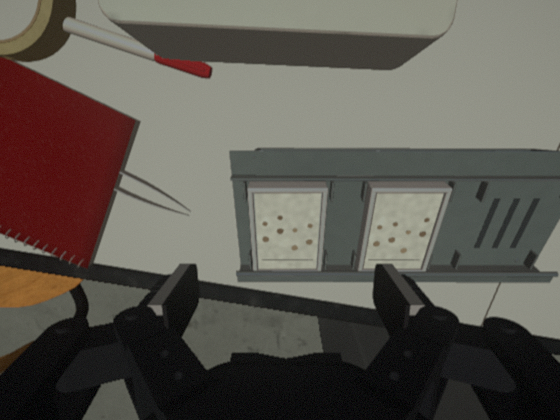

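Run:
```python
from h import *
import json
np.set_printoptions(precision=4,suppress=True)
im=cv2.imread("pics/w3.png");cv2.imwrite("pics/w3z.png",cv2.resize(im[140:290,225:465],None,fx=3.3,fy=3.3,interpolation=cv2.INTER_CUBIC))
c2=json.load(open("w2.json"));c3=json.load(open("w3.json"))
P=[np.hstack([np.array(c["R"]),np.array(c["t"])[:,None]]) for c in(c2,c3)]
K=[np.array([[c["fx"],0,c["cx"]],[0,c["fy"],c["cy"]],[0,0,1]]) for c in(c2,c3)]
A=np.array([(204,153.3),(255.7,153.3),(283.7,153.3),(335.7,154)]).T
B=np.array([(248,183),(328,183),(369,183),(452,183)],float).T
X=cv2.triangulatePoints(K[0]@P[0],K[1]@P[1],A,B);print((X[:3]/X[3]).T)
```

```text
[[0.4441 0.3594 0.0385]
 [0.4559 0.2991 0.0439]
 [0.4612 0.2672 0.0396]
 [0.4725 0.2081 0.0465]]
```

View pics/w3z.png

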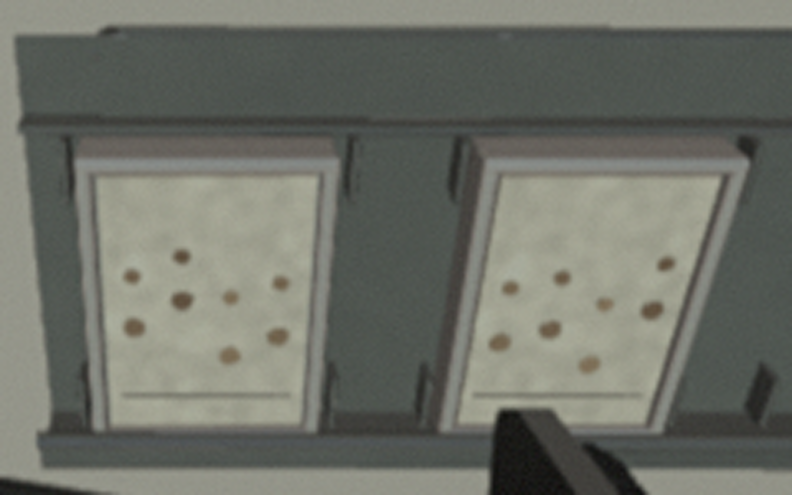

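Run:
```python
from h import *
import json
np.set_printoptions(precision=4,suppress=True)
c2=json.load(open("w2.json"));c3=json.load(open("w3.json"))
KP=[np.array([[c["fx"],0,c["cx"]],[0,c["fy"],c["cy"]],[0,0,1]])@np.hstack([np.array(c["R"]),np.array(c["t"])[:,None]]) for c in(c2,c3)]
A=np.array([(204,153.5),(255.7,153.5),(283.7,153.5),(335.7,153.5),(193,147),(203,213)]).T
B=np.array([(247.7,188.5),(327.4,188.5),(371,188.5),(451.7,188.5),(231,177.5),(237.5,271)],float).T
X=cv2.triangulatePoints(*KP,A,B);print((X[:3]/X[3]).T)
for z in(.04,.045,.05,.055):
  print(z,[np.hstack([ray("",u,z,c)[:2]]) for c,u in((c2,(229.85,153.5)),(c3,(287.5,188.5)))], .06*0+np.linalg.norm(ray("",(247.7,188.5),z,c3)-ray("",(327.4,188.5),z,c3)),np.linalg.norm(ray("",(371,188.5),z,c3)-ray("",(451.7,188.5),z,c3)))
```

```text
[[0.444  0.3572 0.0503]
 [0.4543 0.2992 0.0486]
 [0.4602 0.2675 0.0491]
 [0.471  0.2088 0.0493]
 [0.4488 0.3711 0.0468]
 [0.3658 0.3565 0.0306]]
0.04 [array([0.4482, 0.3298]), array([0.447, 0.328])] 0.06160453800779798 0.0623292933789707
0.045 [array([0.4488, 0.3289]), array([0.448 , 0.3282])] 0.060237302433435766 0.06094597276674888
0.05 [array([0.4494, 0.3281]), array([0.449 , 0.3285])] 0.058870066859073485 0.059562652154527
0.055 [array([0.45  , 0.3273]), array([0.45  , 0.3287])] 0.05750283128471122 0.05817933154230515
```

>>> apply_moves(
  commands=[
    [[0.7,0,0.0018,0.03,0],[0.7,0,0.0018,0.06,0],[0.7,0,0.0018,0.075,0],[0.7,0,0.0018,0.085,0],[0.7,0,0.0018,0.092,0],[0.7,0,0.0018,0.096,0],[0.7,0,0.0018,0.098,0],[0.7,0,0.0018,0.098,0]],
  ],
  grip_force=20,
)

```text
time: 4.6
position: [0.4212, 0.3232, 0.0227]
ee_rot: [-0.0, 0.996, 0.092, 0.0]
force: [0.2, -0.2, -0.0]
width: 0.852
finger_force: 0.0
```

Run:
```python
from h import *
save("wrist","w4.png")
go(.4211,.3230,.024,10.4)
```

```text
pos [0.4212 0.3232 0.0228] head 10.52 F [-0.2 -0.3  1.1] w 0.85 t 4.7 -> shift [-0.0001  0.0002 -0.0012] turn 0.12
```

View pics/w4.png

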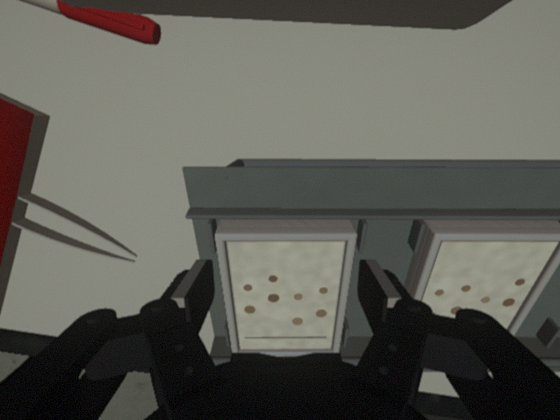

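>>> apply_moves(
  commands=[
    [[-0.2,0,0,0,0],[-0.2,0,0,0,0],[-0.2,0,0,0,0],[-0.2,0,0,0,0],[-0.2,0,0,0,0],[-0.2,0,0,0,0]],
  ],
  grip_force=20,
)

```text
time: 5.25
position: [0.4213, 0.324, 0.0241]
ee_rot: [-0.0, 0.996, 0.092, 0.001]
force: [-4.7, -2.2, 16.8]
width: 0.695
finger_force: 29.5
```

>>> apply_moves(
  commands=[
    [[-0.2,0,0,-0.002,0],[-0.2,0,0,-0.004,0],[-0.2,-0.0005,0,-0.006,0],[-0.2,-0.001,0,-0.008,0],[-0.2,-0.0015,0,-0.01,0],[-0.2,-0.0015,0,-0.01,0],[-0.2,-0.0015,0,-0.01,0]],
  ],
)

```text
time: 5.95
position: [0.4193, 0.3225, 0.0322]
ee_rot: [0.0, 0.996, 0.092, -0.0]
force: [1.2, -1.6, -3.3]
width: 0.695
finger_force: 23.1
```

Run:
```python
from h import *
im=save("wrist","w5.png");sc=save("scene","s5.png")
cv2.imwrite("pics/v5.png",np.hstack([cv2.imread("pics/w5.png")[150:400,130:400],cv2.resize(cv2.imread("pics/s5.png")[250:380,130:290],None,fx=1.92,fy=1.92)]))
go(.4211,.3230,.024,10.4)
```

```text
pos [0.4193 0.3225 0.0322] head 10.53 F [-0.  -0.2 -4.3] w 0.694 t 6.0 -> shift [ 0.0018 -0.0002  0.0082] turn 0.13
```

View pics/v5.png

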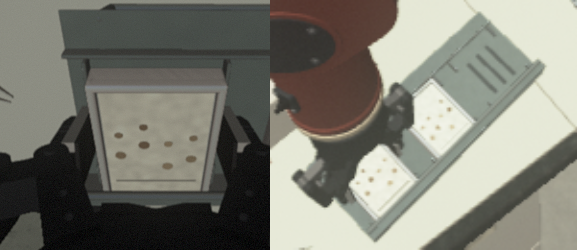

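>>> apply_moves(
  commands=[
    [[-0.2,0.001,0,-0.0015,0],[-0.2,0.004,0,-0.0025,0],[-0.2,0.007,0,-0.0032,0],[-0.2,0.01,0,-0.004,0],[-0.2,0.013,0,-0.005,0],[-0.2,0.016,0,-0.006,0],[-0.2,0.019,0,-0.007,0],[-0.2,0.0195,0,-0.007,0],[-0.2,0.0195,0,-0.007,0]],
  ],
)

```text
time: 6.95
position: [0.4387, 0.3263, 0.0393]
ee_rot: [-0.0, 0.996, 0.092, -0.0]
force: [0.2, 0.1, -0.3]
width: 0.694
finger_force: 23.5
```

Run:
```python
from h import *
im=save("wrist","w6.png");sc=save("scene","s6.png")
cv2.imwrite("pics/v6.png",np.hstack([cv2.imread("pics/w6.png")[150:400,130:400],cv2.resize(cv2.imread("pics/s6.png")[250:380,130:290],None,fx=1.92,fy=1.92)]))
go(.4211,.3230,.024,10.4)
```

```text
pos [0.4385 0.3262 0.0393] head 10.53 F [ 0.3 -0.  -1.3] w 0.699 t 7.0 -> shift [-0.0177 -0.      0.0153] turn 0.13
```

View pics/v6.png

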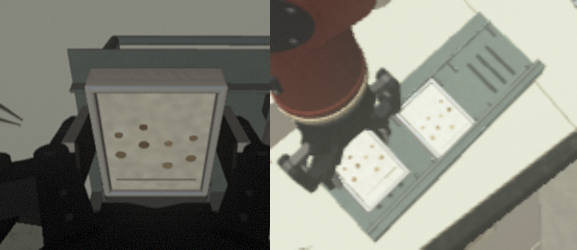

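Run:
```python
from h import *
u=np.array([np.cos(np.radians(-6.5)),np.sin(np.radians(-6.5))])
r=np.array([.4317,-.0656])+.0125*u; print(r)
go(r[0],r[1],.12,-6.5);print(status.state()["joint_pos"])
```

```text
[ 0.44411965 -0.06701504]
pos [0.4385 0.3262 0.0393] head 10.53 F [ 0.3 -0.  -1.3] w 0.699 t 7.0 -> shift [-0.0663  0.3876 -0.0807] turn 17.03
[-0.03199482  0.43624597 -0.81927931  1.88703524  0.3804392   0.98131462
 -2.40794683]
```

>>> apply_moves(
  commands=[
    [[-0.2,0,0,-0.015,0],[-0.2,0.002,0,-0.035,0],[-0.2,0.002,0,-0.06,0],[-0.2,0.002,0,-0.08,0],[-0.2,0.002,0,-0.08,0]],
  ],
  grip_force=40,
)

```text
time: 7.55
position: [0.4418, 0.3281, 0.1231]
ee_rot: [-0.001, 0.996, 0.092, 0.002]
force: [-0.8, -0.2, -0.2]
width: 0.688
finger_force: 50.3
```

>>> apply_moves(
  commands=[
    [[-0.2,-0.006,0.035,0,0],[-0.2,-0.013,0.07,0,0],[-0.2,-0.019,0.105,0,2],[-0.2,-0.025,0.14,0,5],[-0.2,-0.032,0.175,0,8],[-0.2,-0.038,0.21,0,11],[-0.2,-0.044,0.245,0,14],[-0.2,-0.051,0.28,0,17],[-0.2,-0.057,0.315,0,17],[-0.2,-0.063,0.35,0,17],[-0.2,-0.07,0.385,0,17],[-0.2,-0.0702,0.3888,0,17],[-0.2,-0.0702,0.3888,0,17],[-0.2,-0.0702,0.3888,0,17]],
  ],
)

```text
time: 8.95
position: [0.4425, -0.0673, 0.1193]
ee_rot: [-0.0, 0.998, -0.056, -0.0]
force: [-1.1, -1.0, -0.2]
width: 0.695
finger_force: 50.3
```

Run:
```python
from h import *
import json
go(.4441,-.067,.05,-6.5);print(status.state()["joint_pos"])
c=cams.camera_info("wrist"); json.dump({k:np.array(v).tolist() for k,v in c.items()},open("w7.json","w"));save("wrist","w7.png");save("scene","s7.png")
cv2.imwrite("pics/v7.png",np.hstack([cv2.imread("pics/w7.png")[:,80:500][:,:],cv2.resize(cv2.imread("pics/s7.png")[120:330,200:390],None,fx=2,fy=2)]))
```

```text
pos [ 0.4425 -0.0673  0.1193] head -6.4 F [-1.1 -1.  -0.2] w 0.695 t 8.9 -> shift [ 0.0016 -0.0004  0.0693] turn 0.1
[ 0.64706832  0.05373637 -0.60317396  2.04783068  0.03465639  1.04993151
 -1.65521807]
```

View pics/v7.png

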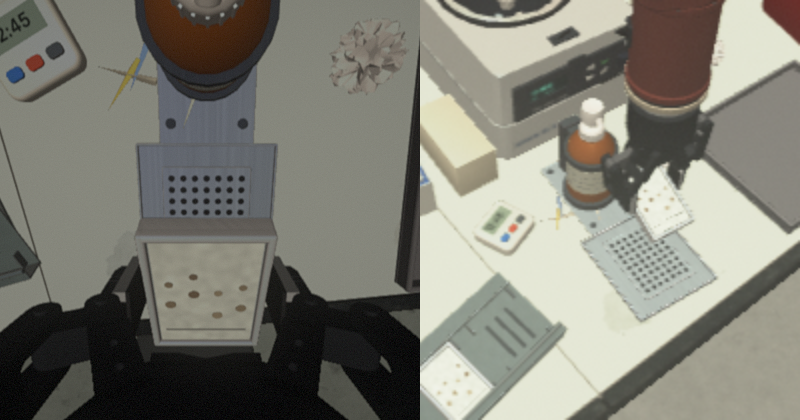

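>>> apply_moves(
  commands=[
    [[-0.2,0.0016,0,0.03,0],[-0.2,0.0016,0,0.06,0],[-0.2,0.0016,0,0.08,0],[-0.2,0.0016,0,0.085,0],[-0.2,0.0016,0,0.09,0],[-0.2,0.0016,0,0.095,0],[-0.2,0.0016,0,0.1,0],[-0.2,0.0016,0,0.104,0],[-0.2,0.0016,0,0.107,0],[-0.2,0.0016,0,0.107,0]],
  ],
  grip_force=20,
)

```text
time: 10.05
position: [0.4483, -0.0689, 0.0146]
ee_rot: [0.0, 0.998, -0.056, 0.004]
force: [5.9, -0.4, 9.0]
width: 0.688
finger_force: 52.7
```

Run:
```python
from h import *
go(.4441,-.067,.009,-6.5);print(status.state()["force"],status.state()["ft_torque"])
```

```text
pos [ 0.4483 -0.0689  0.0146] head -6.47 F [ 5.9 -0.4  9. ] w 0.688 t 10.1 -> shift [-0.0044 -0.0014  0.0056] turn 0.03
[ 5.91878644 -0.44159064  8.99688715] [-0.02741465 -0.80242477 -0.05310042]
```

>>> apply_moves(
  commands=[
    [[0.55,0,0,0,0],[0.7,0,0,0,0],[0.7,0,0,0,0],[0.7,0,0,0,0],[0.7,0,0,-0.02,0],[0.7,0,0,-0.05,0],[0.7,0,0,-0.09,0],[0.7,0,0,-0.11,0],[0.7,0,0,-0.11,0]],
  ],
)

```text
time: 10.95
position: [0.446, -0.0689, 0.1251]
ee_rot: [0.001, 0.998, -0.057, 0.002]
force: [0.5, 1.3, -1.3]
width: 0.851
finger_force: 0.0
```

```bash
cat >> h.py <<'E'
def plate(f,ztop,lo,box):
    "white face blob -> world rect at ztop; box=(u0,u1,v0,v1)"
    import json
    c=cams.camera_info("wrist"); im=save("wrist",f); hsv=cv2.cvtColor(im,cv2.COLOR_RGB2HSV)
    m=((hsv[...,2]>lo)&(hsv[...,1]<50)).astype(np.uint8); k=np.zeros_like(m);k[box[2]:box[3],box[0]:box[1]]=1; m*=k
    m=cv2.morphologyEx(m,cv2.MORPH_OPEN,np.ones((3,3)))
    n,l,st,ce=cv2.connectedComponentsWithStats(m)
    for i in range(1,n):
        if st[i,4]>1200:
            cn=max(cv2.findContours((l==i).astype(np.uint8),0,2)[0],key=cv2.contourArea)[:,0]
            W=np.array([ray("",q,ztop,c)[:2] for q in cn],np.float32); print(st[i],cv2.minAreaRect(W))
    return im
E
python3 - <<'E'
from h import *
go(.4441,-.067,.009,-6.5)
plate("w8.png",.024,160,(100,450,60,400))
E
```

```text
pos [ 0.446  -0.0689  0.1251] head -6.48 F [ 0.5  1.3 -1.3] w 0.851 t 10.9 -> shift [-0.0026 -0.0018  0.1161] turn 0.02
```

View pics/w8.png

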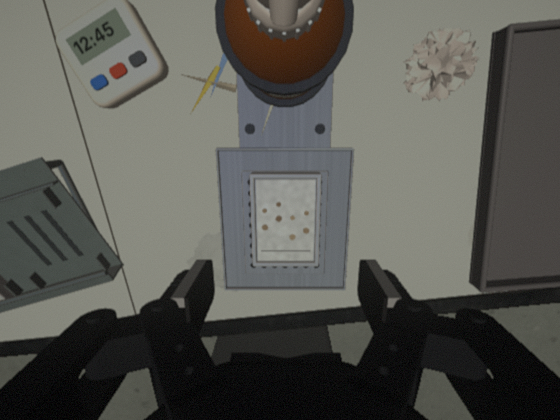

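Run:
```python
from h import *
np.set_printoptions(precision=4,suppress=True)
im=cv2.imread("pics/w8.png")
cv2.imwrite("pics/w8z.png",cv2.resize(im[140:300,205:365],None,fx=3.7,fy=3.7,interpolation=cv2.INTER_CUBIC))
P=np.array([ray("wrist",q,.024) for q in [(249,171),(322,171),(320,266),(251,267)]]);print(P,P.mean(0))
P=np.array([ray("wrist",q,.007) for q in [(217,148),(353,148),(343,290),(226,290)]]);print(P,P.mean(0),np.linalg.norm(P[0]-P[1]),np.linalg.norm(P[0]-P[3]))
```

```text
[[ 0.4849 -0.0433  0.024 ]
 [ 0.4781 -0.1027  0.024 ]
 [ 0.393  -0.0941  0.024 ]
 [ 0.3991 -0.0322  0.024 ]] [ 0.4388 -0.0681  0.024 ]
[[ 0.5054 -0.0166  0.007 ]
 [ 0.4921 -0.1326  0.007 ]
 [ 0.3558 -0.1158  0.007 ]
 [ 0.369  -0.0009  0.007 ]] [ 0.4306 -0.0665  0.007 ] 0.11677766461693306 0.13729486309381397
```

View pics/w8z.png

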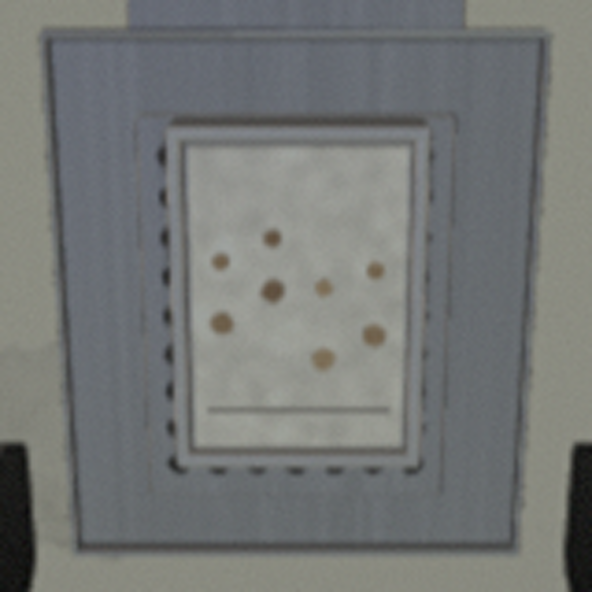

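>>> apply_moves(
  commands=[
    [[-1,0,0,-0.04,0],[-1,0,0,-0.08,0],[-1,0,0,-0.1,0],[-1,0.035,0,-0.1,0],[-1,0.07,0,-0.1,0],[-1,0.105,0,-0.1,0],[-1,0.125,-0.0007,-0.1,0],[-1,0.125,-0.0007,-0.1,0],[-1,0.125,-0.0007,-0.08,0],[-1,0.125,-0.0007,-0.065,0],[-1,0.125,-0.0007,-0.055,0],[-1,0.125,-0.0007,-0.055,0]],
  ],
)

```text
time: 12.2
position: [0.5669, -0.0821, 0.1754]
ee_rot: [-0.0, 0.998, -0.056, -0.002]
force: [0.2, 0.5, 0.2]
width: -0.003
finger_force: 0.0
```

Run:
```python
from h import *
go(.570,-.082,.155,-6.5)
save("scene","s9.png");save("wrist","w9.png")
cv2.imwrite("pics/v9.png",np.hstack([cv2.imread("pics/w9.png")[:,80:500],cv2.resize(cv2.imread("pics/s9.png")[120:330,200:390],None,fx=2,fy=2)]))
```

```text
pos [ 0.5669 -0.0821  0.1754] head -6.48 F [0.2 0.5 0.2] w -0.003 t 12.2 -> shift [ 0.0031 -0.0004  0.0203] turn 0.02
```

View pics/v9.png

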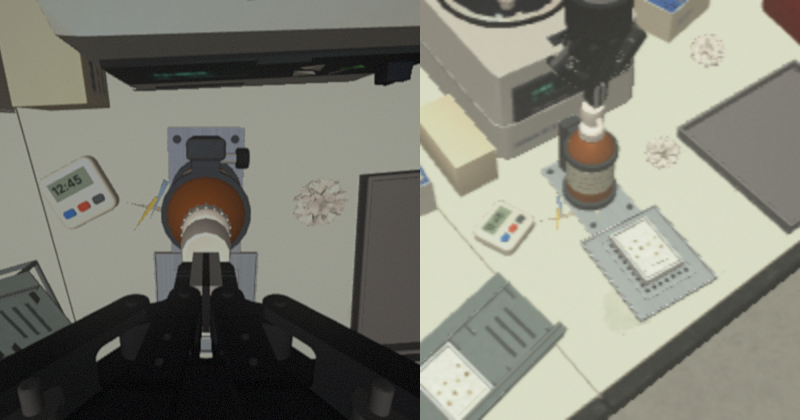

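>>> apply_moves(
  commands=[
    [[-1,0.003,0,0.005,0],[-1,0.003,0,0.01,0],[-1,0.003,0,0.015,0],[-1,0.003,0,0.019,0],[-1,0.003,0,0.0205,0],[-1,0.003,0,0.0205,0],[-1,0.003,0,0.0205,0],[-1,0.003,0,0.0205,0]],
  ],
)

```text
time: 13.1
position: [0.5722, -0.0825, 0.1582]
ee_rot: [0.0, 0.998, -0.057, 0.001]
force: [-2.2, -0.5, 11.2]
width: -0.002
finger_force: 5.6
```

>>> apply_moves(
  commands=[
    [[-1,0,0,0.003,0],[-1,0,0,0.005,0],[-1,0,0,0.005,0],[-1,0,0,0.005,0]],
  ],
)

```text
time: 13.5
position: [0.5726, -0.0825, 0.1572]
ee_rot: [0.001, 0.998, -0.057, 0.002]
force: [-17.6, 0.3, 45.5]
width: 0.001
finger_force: 22.5
```

>>> apply_moves(
  commands=[
    [[-1,0,0,-0.01,0],[-1,0,0,-0.025,0],[-1,0,0,-0.06,0],[0.3,-0.04,0,-0.06,0],[0.7,-0.08,0,-0.06,0],[0.7,-0.122,0,-0.06,0],[0.7,-0.133,0,-0.02,0],[0.7,-0.133,0,0.03,0],[0.7,-0.133,0,0.03,0]],
  ],
)

```text
time: 14.4
position: [0.435, -0.0671, 0.1174]
ee_rot: [-0.001, 0.998, -0.056, -0.004]
force: [-1.2, 0.2, 0.9]
width: 0.849
finger_force: 0.0
```

Run:
```python
from h import *
u=np.array([np.cos(np.radians(-6.5)),np.sin(np.radians(-6.5))])
go(.4388,-.0681,.012,-6.5)
np.set_printoptions(precision=4,suppress=True)
save("wrist","w10.png")
```

```text
pos [ 0.435  -0.0671  0.1174] head -6.48 F [-1.2  0.2  0.9] w 0.849 t 14.4 -> shift [0.0048 0.0007 0.1054] turn 0.02
```

View pics/w10.png

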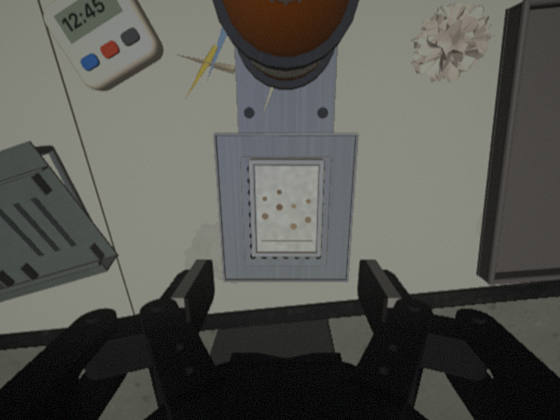

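>>> apply_moves(
  commands=[
    [[0.7,0.0048,0.0007,0.04,0],[0.7,0.0048,0.0007,0.08,0],[0.7,0.0048,0.0007,0.095,0],[0.7,0.0048,0.0007,0.104,0],[0.7,0.0048,0.0007,0.108,0],[0.7,0.0048,0.0007,0.108,0],[-0.2,0.0048,0.0007,0.108,0],[-0.2,0.0048,0.0007,0.108,0],[-0.2,0.0048,0.0007,0.108,0],[-0.2,0.0048,0.0007,0.108,0],[-0.2,0.0048,0.0007,0.108,0],[-0.2,0.0048,0.0007,0.108,0]],
  ],
  grip_force=40,
)

```text
time: 15.65
position: [0.4451, -0.0688, 0.0155]
ee_rot: [0.0, 0.998, -0.057, 0.001]
force: [-2.2, 0.3, 9.0]
width: 0.681
finger_force: 40.9
```

>>> apply_moves(
  commands=[
    [[-0.2,0,0,-0.02,0],[-0.2,0,0,-0.05,0],[-0.2,0,0,-0.08,0],[-0.2,0.005,0.03,-0.08,0],[-0.2,0.01,0.07,-0.08,0],[-0.2,0.017,0.11,-0.08,0],[-0.2,0.024,0.15,-0.08,-1],[-0.2,0.03,0.19,-0.08,-2],[-0.2,0.037,0.23,-0.08,-3],[-0.2,0.043,0.27,-0.08,-4],[-0.2,0.05,0.31,-0.08,-5],[-0.2,0.056,0.34,-0.08,-5],[-0.2,0.058,0.354,-0.08,-5],[-0.2,0.058,0.354,-0.08,-5],[-0.2,0.058,0.354,-0.08,-5]],
  ],
)

```text
time: 17.15
position: [0.4621, -0.4254, 0.0941]
ee_rot: [-0.0, 1.0, -0.012, 0.0]
force: [0.7, 0.9, -1.3]
width: 0.683
finger_force: 43.8
```

Run:
```python
from h import *
go(.4626,-.427,.010,-1.5)
```

```text
pos [ 0.4621 -0.4254  0.0941] head -1.42 F [ 0.7  0.9 -1.3] w 0.683 t 17.1 -> shift [0.0005 0.0017 0.0841] turn 0.08
```

>>> apply_moves(
  commands=[
    [[-0.2,0,0,0.03,0],[-0.2,0,0,0.06,0],[-0.2,0,0,0.075,0],[-0.2,0,0,0.08,0],[-0.2,0,0,0.083,0],[-0.2,0,0,0.083,0],[0.1,0,0,0.083,0],[0.6,0,0,0.083,0],[0.6,0,0,0.083,0],[0.6,0,0,0.083,0],[0.7,0,0,0.06,0],[0.7,0,0,0.02,0],[0.7,0,0,-0.02,0],[0.7,0,0,-0.06,0],[0.7,0,0,-0.06,0],[0.7,0,0,-0.06,0]],
  ],
  grip_force=20,
)

```text
time: 18.75
position: [0.4621, -0.4273, 0.155]
ee_rot: [0.001, 1.0, -0.013, 0.001]
force: [-0.9, 0.6, -1.5]
width: 0.853
finger_force: 0.0
```

Run:
```python
from h import *
import json
go(.4377,.2332,.12,10.4)
plate("w11.png",.017,150,(60,500,20,400))
c=cams.camera_info("wrist");im=cv2.imread("pics/w11.png");hsv=cv2.cvtColor(im,cv2.COLOR_BGR2HSV)
p=proj(c,[.4566,-.427,.017]);print(p)
u,v=p.astype(int);print(hsv[v,u-120:u+120:8,2].tolist());print(hsv[v-120:v+90:8,u,2].tolist())
```

```text
pos [ 0.4621 -0.4273  0.155 ] head -1.48 F [-0.9  0.6 -1.5] w 0.853 t 18.8 -> shift [-0.0416 -0.6597  0.0339] turn -11.88
[   60    20   440   294 51433] ((0.48399218916893005, -0.4164803624153137), (0.47947096824645996, 0.2794993221759796), 89.9721450805664)
[ 255  167   62   81 4131] ((0.4564160704612732, -0.4272996783256531), (0.05819987505674362, 0.0816008448600769), 88.45833587646484)
[286.05191823 207.842865  ]
[101, 107, 105, 104, 104, 106, 106, 107, 106, 108, 108, 114, 202, 199, 139, 199, 191, 194, 191, 105, 104, 104, 104, 76, 178, 182, 183, 183, 182, 183]
[145, 114, 112, 112, 112, 113, 111, 109, 112, 112, 156, 198, 198, 202, 194, 199, 205, 196, 194, 195, 172, 105, 102, 103, 102, 103, 100]
```

>>> apply_moves(
  commands=[
    [[0.7,-0.002,-0.04,-0.04,0],[0.7,-0.005,-0.085,-0.05,0],[0.7,-0.008,-0.13,-0.05,0],[0.7,-0.011,-0.175,-0.05,0],[0.7,-0.014,-0.22,-0.05,0],[0.7,-0.016,-0.26,-0.05,0],[0.7,-0.019,-0.3,-0.05,0],[0.7,-0.022,-0.345,-0.05,0],[0.7,-0.025,-0.39,-0.05,-2],[0.7,-0.028,-0.435,-0.05,-4],[0.7,-0.03,-0.48,-0.05,-6],[0.7,-0.033,-0.52,-0.05,-8],[0.7,-0.036,-0.565,-0.05,-10],[0.7,-0.039,-0.61,-0.04,-11.9],[0.7,-0.0416,-0.64,-0.02,-11.9],[0.7,-0.0416,-0.66,0,-11.9],[0.7,-0.0416,-0.66,0.03,-11.9],[0.7,-0.0416,-0.66,0.034,-11.9],[0.7,-0.0416,-0.66,0.034,-11.9],[0.7,-0.0416,-0.66,0.034,-11.9]],
  ],
)

```text
time: 20.8
position: [0.4375, 0.2337, 0.1206]
ee_rot: [-0.0, 0.996, 0.09, 0.0]
force: [1.0, -0.8, 0.0]
width: 0.851
finger_force: 0.0
```

Run:
```python
from h import *
np.set_printoptions(precision=4,suppress=True)
go(.4377,.2332,.023,10.4)
c=cams.camera_info("wrist")
E=[proj(c,p) for p in ([.4656,.2382,.0487],[.4264,.2310,.038])];print("expected rear mid, centre",E)
plate("w12.png",.038,150,(60,500,20,400))
im=cv2.imread("pics/w12.png");g=cv2.cvtColor(im,cv2.COLOR_BGR2GRAY)
u,v=E[1].astype(int);print(u-90,g[v-20,u-90:u+90:3].tolist());print(v-110,g[v-110:v+60:2,u].tolist())
```

```text
pos [0.4375 0.2337 0.1206] head 10.38 F [ 1.  -0.8  0. ] w 0.851 t 20.8 -> shift [0.0001 0.0005 0.0976] turn -0.02
expected rear mid, centre [array([286.6604, 187.4742]), array([286.6419, 233.2546])]
[  60   20  218   13 1730] ((0.5575408339500427, 0.33536309003829956), (0.007072107400745153, 0.14514853060245514), 10.314142227172852)
[   60    20   432   263 49185] ((0.4809979200363159, 0.2692837417125702), (0.16704270243644714, 0.3558293879032135), 20.881954193115234)
[  408    23    92   297 10668] ((0.47564125061035156, 0.11028322577476501), (0.23526141047477722, 0.07677430659532547), 21.7992000579834)
[ 254  193   67   75 4416] ((0.42801526188850403, 0.2311234474182129), (0.063472218811512, 0.0519239716231823), 10.335644721984863)
[ 215  283  150   37 3645] ((0.37533196806907654, 0.21591070294380188), (0.03445851057767868, 0.13412640988826752), 0.07087968289852142)
196 [52, 80, 86, 87, 88, 87, 87, 87, 86, 87, 86, 88, 91, 88, 88, 89, 86, 89, 145, 96, 171, 166, 170, 173, 172, 164, 161, 169, 176, 173, 169, 174, 168, 167, 166, 165, 163, 167, 176, 177, 172, 149, 148, 118, 92, 92, 92, 92, 90, 90, 88, 88, 88, 91, 89, 93, 91, 92, 90, 89]
123 [158, 159, 158, 160, 159, 159, 160, 159, 158, 158, 157, 162, 121, 82, 90, 88, 88, 91, 88, 89, 87, 89, 91, 91, 90, 90, 75, 71, 85, 102, 107, 104, 131, 148, 130, 169, 177, 171, 168, 169, 173, 169, 171, 170, 167, 169, 174, 170, 168, 167, 172, 175, 175, 170, 176, 173, 170, 176, 178, 179, 177, 177, 171, 167, 168, 169, 171, 165, 132, 167, 174, 177, 158, 118, 85, 90, 88, 86, 85, 102, 156, 157, 158, 159, 159]
```

>>> apply_moves(
  commands=[
    [[0.7,0,0,0.03,0],[0.7,0,0,0.06,0],[0.7,0,0,0.075,0],[0.7,0,0,0.085,0],[0.7,0,0,0.092,0],[0.7,0,0,0.096,0],[0.7,0,0,0.097,0],[0.7,0,0,0.097,0],[-0.2,0,0,0.097,0],[-0.2,0,0,0.097,0],[-0.2,0,0,0.097,0],[-0.2,0,0,0.097,0],[-0.2,0,0,0.097,0],[-0.2,0,0,0.097,0]],
  ],
  grip_force=20,
)

```text
time: 22.25
position: [0.4375, 0.2343, 0.0241]
ee_rot: [0.0, 0.996, 0.091, 0.001]
force: [-4.4, -2.9, 13.8]
width: 0.697
finger_force: 23.6
```

Same contact as for plate a. Tilt, then draw back.

>>> apply_moves(
  commands=[
    [[-0.2,0,0,-0.002,0],[-0.2,0,0,-0.004,0],[-0.2,-0.0005,0,-0.006,0],[-0.2,-0.001,0,-0.008,0],[-0.2,-0.0015,0,-0.01,0],[-0.2,-0.0015,0,-0.01,0],[-0.2,-0.0015,0,-0.01,0]],
  ],
)

```text
time: 22.95
position: [0.4355, 0.2335, 0.0328]
ee_rot: [0.0, 0.996, 0.091, -0.0]
force: [-0.0, -0.9, -2.5]
width: 0.697
finger_force: 23.0
```

Run:
```python
from h import *
go(.4377,.2332,.023,10.4)
```

```text
pos [0.4355 0.2335 0.0328] head 10.42 F [-0.  -0.9 -2.5] w 0.697 t 22.9 -> shift [0.0021 0.0006 0.0098] turn 0.02
```

>>> apply_moves(
  commands=[
    [[-0.2,0.001,0,-0.0015,0],[-0.2,0.004,0,-0.0025,0],[-0.2,0.007,0,-0.0032,0],[-0.2,0.01,0,-0.004,0],[-0.2,0.013,0,-0.005,0],[-0.2,0.016,0,-0.006,0],[-0.2,0.019,0,-0.007,0],[-0.2,0.0195,0,-0.007,0],[-0.2,0.0195,0,-0.007,0]],
  ],
)

```text
time: 23.85
position: [0.4548, 0.2373, 0.0398]
ee_rot: [-0.0, 0.996, 0.091, -0.0]
force: [-0.5, 0.2, -0.3]
width: 0.697
finger_force: 23.3
```

```bash
cat > chk.py <<'E'
from h import *
import sys
save("wrist",sys.argv[1]); g=cv2.imread("pics/"+sys.argv[1],0)
print(g[160:400:4,287].tolist()); print(g[260,190:390:4].tolist())
r=cv2.imread("pics/w6.png",0); print("a:",r[160:400:4,287].tolist()); print(r[260,190:390:4].tolist())
go(.4377,.2332,.023,10.4)
E
python3 chk.py w13.png
```

```text
[147, 145, 147, 147, 146, 145, 126, 80, 81, 148, 80, 83, 80, 82, 81, 101, 102, 105, 108, 125, 132, 161, 158, 151, 155, 155, 156, 154, 156, 157, 151, 155, 155, 152, 155, 153, 160, 160, 157, 150, 145, 148, 124, 151, 152, 109, 127, 58, 62, 57, 22, 20, 22, 18, 24, 13, 10, 14, 12, 7]
[78, 80, 80, 80, 79, 64, 63, 74, 131, 99, 141, 150, 151, 153, 153, 151, 152, 155, 152, 152, 154, 155, 153, 153, 155, 160, 159, 154, 155, 153, 156, 156, 153, 155, 156, 154, 156, 155, 122, 123, 129, 60, 65, 77, 81, 85, 82, 83, 81, 83]
a: [134, 132, 134, 132, 132, 133, 130, 74, 71, 132, 72, 73, 73, 76, 70, 93, 92, 96, 97, 113, 119, 143, 141, 139, 143, 140, 141, 142, 141, 144, 138, 139, 139, 138, 140, 138, 143, 146, 145, 138, 133, 137, 119, 137, 139, 100, 119, 52, 51, 50, 19, 18, 18, 14, 13, 12, 11, 12, 18, 10]
[132, 133, 134, 132, 127, 58, 59, 72, 119, 87, 135, 140, 137, 141, 138, 136, 141, 141, 139, 139, 139, 142, 140, 139, 139, 144, 145, 142, 140, 142, 140, 141, 141, 139, 142, 143, 139, 142, 121, 107, 120, 63, 59, 71, 73, 73, 72, 71, 74, 72]
pos [0.4547 0.2372 0.0398] head 10.43 F [-0.2  0.  -0.3] w 0.693 t 23.9 -> shift [-0.0174  0.0009  0.0168] turn 0.03
```

>>> apply_moves(
  commands=[
    [[-0.2,0,0,-0.015,0],[-0.2,0.002,0,-0.035,0],[-0.2,0.002,0,-0.06,0],[-0.2,0.002,0,-0.08,0],[-0.2,0.002,0,-0.08,0]],
  ],
  grip_force=40,
)

```text
time: 24.4
position: [0.4581, 0.2387, 0.1233]
ee_rot: [-0.0, 0.996, 0.091, 0.002]
force: [0.6, -0.5, -0.4]
width: 0.692
finger_force: 49.9
```

Run:
```python
from h import *
go(.437,-.0655,.12,-6.5)
```

```text
pos [0.4581 0.2387 0.1233] head 10.45 F [ 0.6 -0.5 -0.4] w 0.692 t 24.4 -> shift [-0.0759  0.2954  0.0027] turn 16.95
```

>>> apply_moves(
  commands=[
    [[-0.2,-0.008,0.03,0,2],[-0.2,-0.016,0.065,0,4],[-0.2,-0.026,0.1,0,6],[-0.2,-0.035,0.135,0,8],[-0.2,-0.044,0.17,0,10],[-0.2,-0.053,0.205,0,12],[-0.2,-0.062,0.24,0,14],[-0.2,-0.071,0.275,0,16],[-0.2,-0.076,0.2955,0,17],[-0.2,-0.076,0.2955,0,17],[-0.2,-0.076,0.2955,0,17],[-0.2,-0.076,0.2955,0,17]],
  ],
)

```text
time: 25.6
position: [0.4356, -0.0654, 0.1198]
ee_rot: [-0.0, 0.998, -0.056, -0.0]
force: [0.4, 1.1, -0.0]
width: 0.683
finger_force: 49.9
```

Run:
```python
from h import *
go(.437,-.0655,.0125,-6.5)
```

```text
pos [ 0.4356 -0.0654  0.1198] head -6.44 F [ 0.4  1.1 -0. ] w 0.683 t 25.6 -> shift [0.0014 0.     0.1073] turn 0.06
```

>>> apply_moves(
  commands=[
    [[-0.2,0.0015,0,0.03,0],[-0.2,0.0015,0,0.06,0],[-0.2,0.0015,0,0.08,0],[-0.2,0.0015,0,0.085,0],[-0.2,0.0015,0,0.09,0],[-0.2,0.0015,0,0.095,0],[-0.2,0.0015,0,0.1,0],[-0.2,0.0015,0,0.104,0],[-0.2,0.0015,0,0.107,0],[-0.2,0.0015,0,0.107,0]],
  ],
  grip_force=20,
)

```text
time: 26.6
position: [0.4408, -0.0673, 0.0149]
ee_rot: [0.0, 0.998, -0.057, 0.003]
force: [4.9, -1.4, 9.5]
width: 0.687
finger_force: 52.7
```

>>> apply_moves(
  commands=[
    [[0.55,0,0,0,0],[0.7,0,0,0,0],[0.7,0,0,0,0],[0.7,0,0,0,0],[0.7,0,0,-0.02,0],[0.7,0,0,-0.05,0],[0.7,0,0,-0.09,0],[0.7,0,0,-0.11,0],[0.7,0,0,-0.11,0],[0.7,0,0,-0.11,0]],
  ],
)

```text
time: 27.6
position: [0.4368, -0.0672, 0.1227]
ee_rot: [0.0, 0.998, -0.058, 0.0]
force: [0.4, 0.6, -0.1]
width: 0.848
finger_force: 0.0
```

Run:
```python
from h import *
go(.570,-.082,.21,-6.5)
plate("w14.png",.024,140,(200,370,100,300))
plate("w15.png",.024,150,(200,370,100,300))
```

```text
pos [ 0.4368 -0.0672  0.1227] head -6.59 F [ 0.4  0.6 -0.1] w 0.848 t 27.6 -> shift [ 0.134  -0.0005 -0.0873] turn -0.09
[ 256  178   60   81 4273] ((0.43201079964637756, -0.0661126971244812), (0.04947114363312721, 0.0718095675110817), 83.29080200195312)
```

>>> apply_moves(
  commands=[
    [[-1,0,0,-0.04,0],[-1,0,0,-0.08,0],[-1,0,0,-0.1,0],[-1,0.035,0,-0.1,0],[-1,0.07,0,-0.1,0],[-1,0.105,0,-0.1,0],[-1,0.135,-0.0005,-0.1,0],[-1,0.135,-0.0005,-0.1,0],[-1,0.135,-0.0005,-0.08,0],[-1,0.135,-0.0005,-0.065,0],[-1,0.135,-0.0005,-0.055,0],[-1,0.135,-0.0005,-0.055,0],[-1,0.135,-0.0005,-0.055,0]],
  ],
)

```text
time: 29.0
position: [0.571, -0.082, 0.178]
ee_rot: [0.0, 0.998, -0.057, -0.0]
force: [0.7, -0.9, -0.0]
width: -0.002
finger_force: 0.0
```

Run:
```python
from h import *
go(.570,-.082,.1555,-6.5)
save("top","t16.png");save("scene","s16.png")
im=cv2.imread("pics/s16.png");c=cams.camera_info("scene");u,v=proj(c,[.432,-.066,.024]).astype(int)
print(cv2.cvtColor(im,cv2.COLOR_BGR2GRAY)[v-14:v+15:4,u-20:u+21:4])
```

```text
pos [ 0.571 -0.082  0.178] head -6.57 F [ 0.7 -0.9 -0. ] w -0.002 t 29.0 -> shift [-0.001   0.0001  0.0225] turn -0.07
[[176 175 165 174 149 199 177 172 207 217 217]
 [167 175 177 182 228 229 207 176 172 217 218]
 [176 179 227 229 228 225 218 210 175 154 218]
 [176 141 227 227 227 228 228 222 179 176 133]
 [177 176 199 215 230 228 231 224 229 175 175]
 [178 162 107 198 212 225 225 227 220 193 169]
 [180 181 173 142 206 227 226 228 209 128 166]
 [162 181 179 182 127 219 182 136 150 175 172]]
```

Plate b is still there (white patch at the expected pixel). Press.

>>> apply_moves(
  commands=[
    [[-1,0,0,0.005,0],[-1,0,0,0.01,0],[-1,0,0,0.015,0],[-1,0,0,0.02,0],[-1,0,0,0.0235,0],[-1,0,0,0.0245,0],[-1,0,0,0.0245,0],[-1,0,0,0.0245,0],[-1,0,0,0.0245,0]],
  ],
)

```text
time: 30.0
position: [0.5717, -0.082, 0.1573]
ee_rot: [0.001, 0.998, -0.057, 0.001]
force: [-15.6, -1.2, 38.4]
width: 0.0
finger_force: 19.2
```

>>> apply_moves(
  commands=[
    [[-1,0,0,-0.01,0],[-1,0,0,-0.025,0],[-1,0,0,-0.06,0],[0.3,-0.04,0,-0.06,0],[0.7,-0.08,0,-0.06,0],[0.7,-0.12,0,-0.06,0],[0.7,-0.137,0,-0.02,0],[0.7,-0.137,0,0.03,0],[0.7,-0.137,0,0.03,0],[0.7,-0.137,0,0.03,0]],
  ],
)

```text
time: 31.0
position: [0.4351, -0.0658, 0.124]
ee_rot: [-0.001, 0.998, -0.057, -0.001]
force: [0.2, -0.3, 1.7]
width: 0.85
finger_force: 0.0
```

Run:
```python
from h import *
plate("w17.png",.024,140,(200,370,100,300))
plate("w18.png",.024,150,(200,370,100,300))
go(.434,-.0660,.011,-6.6)
```

```text
[ 257  175   60   82 4330] ((0.43173593282699585, -0.06610257923603058), (0.049622781574726105, 0.07276023179292679), 83.43223571777344)
pos [ 0.4368 -0.0661  0.1254] head -6.55 F [ 0.3 -0.3  0.6] w 0.85 t 31.1 -> shift [-0.003   0.0003  0.1144] turn 0.05
```

>>> apply_moves(
  commands=[
    [[0.7,-0.003,0,0.04,0],[0.7,-0.003,0,0.08,0],[0.7,-0.003,0,0.1,0],[0.7,-0.003,0,0.11,0],[0.7,-0.003,0,0.114,0],[0.7,-0.003,0,0.114,0],[0.7,-0.003,0,0.114,0],[-0.2,-0.003,0,0.114,0],[-0.2,-0.003,0,0.114,0],[-0.2,-0.003,0,0.114,0],[-0.2,-0.003,0,0.114,0],[-0.2,-0.003,0,0.114,0],[-0.2,-0.003,0,0.114,0]],
  ],
  grip_force=40,
)

```text
time: 32.4
position: [0.433, -0.0662, 0.0106]
ee_rot: [0.001, 0.998, -0.057, 0.001]
force: [-2.6, 0.4, 9.8]
width: 0.69
finger_force: 41.2
```

Run:
```python
from h import *
d,t=go(.4566+.003,-.317,.09,-1.5)
```

```text
pos [ 0.433  -0.0662  0.0106] head -6.58 F [-2.6  0.4  9.8] w 0.69 t 32.4 -> shift [ 0.0553  0.2462 -0.0791] turn -5.08
```

>>> apply_moves(
  commands=[
    [[-0.2,0,0,-0.02,0],[-0.2,0,0,-0.05,0],[-0.2,0,0,-0.08,0],[-0.2,0.006,0.03,-0.08,0],[-0.2,0.014,0.065,-0.08,0],[-0.2,0.022,0.1,-0.08,-1],[-0.2,0.031,0.14,-0.08,-2],[-0.2,0.04,0.18,-0.08,-3],[-0.2,0.049,0.22,-0.08,-4],[-0.2,0.055,0.246,-0.08,-5],[-0.2,0.055,0.246,-0.08,-5],[-0.2,0.055,0.246,-0.08,-5],[-0.2,0.055,0.246,-0.08,-5]],
  ],
)

```text
time: 33.7
position: [0.4588, -0.3154, 0.0896]
ee_rot: [-0.0, 1.0, -0.013, 0.0]
force: [0.3, 0.6, -0.8]
width: 0.685
finger_force: 44.7
```

Run:
```python
from h import *
go(.4596,-.317,.006,-1.5)
plate("w19.png",.017,150,(287,500,80,400))
```

```text
pos [ 0.4588 -0.3154  0.0896] head -1.51 F [ 0.3  0.6 -0.8] w 0.685 t 33.7 -> shift [0.0009 0.0016 0.0836] turn -0.01
[ 394  175   77   92 5459] ((0.45662620663642883, -0.4265264570713043), (0.049338825047016144, 0.07326400279998779), 88.38417053222656)
[ 287  209   54  134 6297] ((0.40978020429611206, -0.3351609408855438), (0.04023437947034836, 0.12023936212062836), 88.47532653808594)
```

Plate a undisturbed, spot for b is free. Lower and release.

>>> apply_moves(
  commands=[
    [[-0.2,0,0,0.03,0],[-0.2,0,0,0.06,0],[-0.2,0,0,0.075,0],[-0.2,0,0,0.08,0],[-0.2,0,0,0.083,0],[-0.2,0,0,0.083,0],[0.1,0,0,0.083,0],[0.6,0,0,0.083,0],[0.6,0,0,0.083,0],[0.6,0,0,0.083,0],[0.7,0,0,0.06,0],[0.7,0,0,0.02,0],[0.7,0,0,-0.02,0],[0.7,0,0,-0.06,0],[0.7,0,0,-0.1,0],[0.7,0,0,-0.1,0],[0.7,0,0,-0.1,0]],
  ],
  grip_force=20,
)

```text
time: 35.45
position: [0.4589, -0.3169, 0.1901]
ee_rot: [0.001, 1.0, -0.014, 0.001]
force: [-0.6, -0.3, -0.5]
width: 0.848
finger_force: 0.0
```

Run:
```python
from h import *
go(.4596,-.317,.2,-1.5)
plate("w20.png",.017,150,(200,480,120,400))
save("top","t21.png");im=cv2.imread("pics/t21.png");im0=cv2.imread("pics/top0.png")
for n,s in(("bottle",np.s_[145:180,200:232]),("timer",np.s_[178:205,250:276]),("right lane",np.s_[212:254,215:246])): print(n,np.abs(im[s].astype(int)-im0[s]).mean())
```

```text
pos [ 0.4589 -0.3169  0.1901] head -1.58 F [-0.6 -0.3 -0.5] w 0.848 t 35.5 -> shift [ 0.0007  0.0001 -0.0099] turn -0.08
[ 200  120   26  171 3055] ((0.4419306516647339, -0.23044218122959137), (0.02727642096579075, 0.19525814056396484), 88.34017944335938)
[ 438  120   42  166 4643] ((0.43497875332832336, -0.5068414211273193), (0.1932370811700821, 0.04838421940803528), 8.769170761108398)
[ 361  161   52   66 2907] ((0.4562462270259857, -0.426570862531662), (0.04969727247953415, 0.072673000395298), 88.42698669433594)
[ 262  162   48   67 2937] ((0.4576988220214844, -0.3167209327220917), (0.05049687251448631, 0.07391290366649628), 88.36984252929688)
bottle 8.370833333333334
timer 9.467711301044634
right lane 7.961853558627753
```

```bash
python3 -c "
from cell import bot
print(bot.hand_in())"
```

```text
the job is handed in; nothing more can be done
None
```

The job is handed in: both plates in the rack (left and middle; the right lane was empty) were sprayed in order and now lie flat, side by side, on the drying tray, but I viewed 16 pictures against the limit of 14, and the hand-in returned no verdict.

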